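# Work the clamping wedge loose from the spring clamp on the measuring machine table

### The arm

A 6-joint arm with a two-finger parallel gripper is mounted at the origin on the work surface. World frame = base frame: x ahead of the robot, y to its left, z up, the work surface at z = 0. Lengths are in m, angles in rad, forces in N, time in s.
With the tool pointing down it reaches from about 0.35 to 0.975 m from the base axis. Payload 4.9 kg.
Tool frame: the origin (TCP) lies at the very end of the fingers, on their centre line; the grasp point (between the pads) lies 19 mm behind it (manip.hold_point_z is the distance from the TCP to the grasp point, in m); z points along the fingers, y is the direction in which the jaws open and shut (so a half turn about z gives the same grasp; the last joint's range is limited). The gripper opens to 85 mm and grips with 20 to 120 N. Pads are 22 mm wide; open, the fingers measure 114 mm over their backs; the gripper's body (76 mm by 85 mm) begins 54 mm behind the grasp point. The pads swing forward as they close: fully open they stand 13 mm farther back than shut.
Start: joints at [-1.468, 0.053, 1.613, -0, 1.476, -0.119], TCP at [0.137, -0.61, 0.231] pointing down, gripper open.
Joint ranges: [-3.01, 3.01], [-1.01, 2.22], [0.06, 2.58], [-1.02, 4.17], [0.09, 2.62], [-3.14, 3.14]. Speed limits (rad/s): [2.57, 2.57, 3.14, 3.14, 3.14, 3.14].

### API

Orientations are given as a unit quaternion [w, x, y, z].
In Python, from plant import manip gives the robot as it stands. The module is installed in compiled form; this text tells all that it offers.
- The arm moves only by the shell command python3 -m creep 'ROWS'. ROWS is JSON, a list of rows, each a list of 7 numbers: the turn, a rotation vector about the tool's x, y, z in degrees, then the shift along the tool's x, y, z in m, then the opening, from 0 (shut) to 1 (fully open). In form: [[ax, ay, az, tx, ty, tz, jaw], ...]. A call has 1 to 20 rows; each row shifts and turns the commanded pose from where the row before left it, along the tool's axes as they then stand; what a row does not reach is not made up. A row lasts 1/12 s, in which the tool goes at most 41.7 mm and 7.16 degrees, less where a joint would pass 70% of its speed; a pose out of reach is approached as far as the arm can. A call is refused whole if a number of a shift passes 0.0417 or a number of a turn 7.16, either way. A call with a gripper value outside its range is refused whole. The fingers move at their own pace and stop on an object; the grip force is fixed at half the most. Time passes only in rows, so rows that do not move let the fingers close. It gives the time, the measured TCP pose, the force and the opening at its end, in the units of the state.
- manip.state(): the state, without advancing time (a new reading comes with each control period).
- manip.grab_frame(name): name is "scene" or "side" or "wrist"; returns the picture (420x560x3 uint8, blue, green, red); there is no depth.
- manip.get_calibration(name): a dict with "fx", "fy", "cx", "cy" (pixels), "xyz" and "attitude" of the camera in the world. Camera axes: x right, y down, z forward; pixel columns grow to the right and rows downward; lengths in m; the calibration is good to about 2 mm. The wrist camera is an equidistant fisheye: a pixel r from the principal point sees the ray r / f radians off the axis. A picture is of the moment at which its call begins: read the wrist's pose just before it. get_calibration takes no time and is no camera call; for the wrist camera it gives the pose at the moment of the call.
- manip.job_done(): hands the job in, once; it reports no verdict.
Trained networks look in the newest picture that a camera, given by its name, has taken for a name from the list of things; names that differ only in an ending like _2 or _b are one class to them, and where a whole thing is asked for, a point or a joint stands for the part that bears it (a point fixed in the world has none). Each returns a list of dicts, best first, with "confidence" (0 to 1); they miss things now and then, are a little off and sometimes report something else, mostly with a low value. They report only what shows in the picture. A call takes as long as a camera call. They do not tell look-alikes from the thing itself.
- manip.cut_out(target, camera): "pixels" (420x560 bool, what is visible of it) and "rect" ([left, top, right, bottom] in pixels, round what is visible of it).
The state is a dict: "time": time; "joint_pos": joint angles; "joint_vel": joint speeds; "joint_efforts": joint torques, N m; "tool_pos": TCP position; "tool_rot": TCP orientation; "contact_force": force on the tool from outside, world axes, zero at the start; "ft_torque": the same for the moment, N m; "gripper_width": opening from 0.0 (shut) to 1.0 (fully open).
Only numpy, scipy, OpenCV 4.12 (cv2) and the standard library are available. Lean on these libraries where they do the work, as an engineer would, in place of code of your own. Each camera call takes 0.05 s, during which the arm holds its last target.

### The job

A steel wedge with a round upright knob is jammed under the bridge of a spring clamp. Work it loose by its knob: first pull the knob sideways to the left as seen from the robot, then to the right, about a centimetre each way while the wedge is still in the clamp, drawing it out a little as you go, until it slides free towards the robot. Then set the wedge down (do not drop it) flat in the grey tray with its knob up, and leave the straight key in the neighbouring clamp alone.

Things in the scene. Friction and masses are not known exactly. Their poses are not given: they have to be found in the camera images.
- wedge: Loose steel wedge, 0.25 kg, 22 mm high, lying flat on the clamp's base along its x axis. Knob: upright round post, 20 mm in diameter, 22 to 60 mm above the wedge's underside; it may turn in the grip. Origin on the underside below the knob, z up, +x to the thin end: from x = -12 mm (35 mm wide) to +102 mm (15 mm wide). At the start the origin is at clamp x = -72, y = 0, z = 12 mm.
- clamp: Fixed clamp that holds the wedge; origin between its sprung jaws (x -8 to +8 mm) at table height, x along the slot away from the robot, y left, z up. Base x -95 to +55, 104 wide, 12 mm thick; bridge x -11 to +15, 36 to 52 mm high. The wedge comes out to -x: straight it resists with 25 to 45 N, the knob yields sideways to 10 to 22 N. Drawn back 15 mm it is loose, 55 mm clear of the bridge.
- tray: Grey open plastic tray fixed to the table, 180 (x) x 130 (y) x 28 mm high outside, walls and floor 5 mm thick. Origin at the centre of its underside, x along its long side, z up.
- key: Bystander, leave alone: straight steel key, 20 mm wide and 110 mm long, with a low crosswise head (44 mm wide, 30 mm high) and no knob, in a second clamp that looks like the first. Origin on its underside below the head, 72 mm in front of that clamp's middle; x along it, away from the robot.
Mind the look-alikes: they are no part of the job. Leave any red look-alike of the wedge alone.

How it is judged:
On the way, in this order (a step that is already met when the one before it is completed fails the run):
1. the knob has been pulled to the left of the clamp's centre line by 4 mm or more, the wedge turning by 0.04 rad or more, still in the jaws (drawn back less than 30 mm) (y of wedge in the frame of clamp above 0.004 m and angle between the x axis of wedge and the x axis of clamp, either way round above 0.04 rad and x of wedge in the frame of clamp below -0.05 m and horizontal distance between wedge and clamp below 0.103 m and height (world z) of wedge below 0.03 m), for 0.05 s.
2. then the knob has been pulled to the right of the clamp's centre line by 4 mm or more, the wedge turning by 0.04 rad or more, still in the jaws (drawn back less than 30 mm) (y of wedge in the frame of clamp below -0.004 m and angle between the x axis of wedge and the x axis of clamp, either way round above 0.04 rad and x of wedge in the frame of clamp below -0.05 m and horizontal distance between wedge and clamp below 0.103 m and height (world z) of wedge below 0.03 m), for 0.05 s.
At the end, for the whole second after the job is handed in: The wedge lies at rest flat on the floor of the tray, inside its walls (its underside within 12 mm of the tray's underside, tilted less than 0.1 rad), knob up; the key is within 15 mm of where it was (x of wedge in the frame of tray between -0.09 and 0.09 m and y of wedge in the frame of tray between -0.065 and 0.065 m and z of wedge in the frame of tray below 0.012 m and angle between wedge's own z axis and vertical below 0.1 rad and linear speed of wedge below 0.02 m/s and distance of key from where it was at the start of the episode below 0.015 m); the robot touches nothing.
It fails at once if the key is moved by more than 15 mm (distance of key from where it was at the start of the episode above 0.015 m).
It fails at once if the wedge is dropped: it falls faster than 0.7 m/s (about 25 mm of free fall) out of the fingers' hold (linear speed of wedge above 0.7 m/s and contact force between the fingers and wedge below 0.1 N).
It also fails if it takes over 51 s, if anything falls off the work surface, if the arm or the gripper's body presses on something with over 40 N, if the wrist force passes 120 N, or if a joint passes its speed limit or range.

## Working session

There is one attempt and no reset: what is moved stays moved. The work goes in short steps, Python scripts to look and compute and a shell command to move; the robot and the scene stay as the last step left them, time stands still between calls to the robot, and variables do not carry over. Pictures are saved under pics/ and viewed, and the job is handed in when it is done.

```bash
mkdir -p pics
python3 - <<'E'
from plant import manip
import cv2
s=manip.state();print({k:(v if k in('time','tool_pos','tool_rot','contact_force','gripper_width') else None) for k,v in s.items()})
for n in("scene","side","wrist"):
    im=manip.grab_frame(n);cv2.imwrite(f"pics/{n}0.png",im);print(n,manip.get_calibration(n))
print(manip.hold_point_z)
E
```

```text
{'time': 0.0, 'joint_pos': None, 'joint_vel': None, 'joint_efforts': None, 'tool_pos': array([ 0.13742046, -0.60906494,  0.23005865]), 'tool_rot': array([-1.03079209e-03,  9.93857071e-01,  1.10666438e-01,  3.03417035e-06]), 'contact_force': array([ 0.05785764, -0.63210156, -0.48620256]), 'ft_torque': None, 'gripper_width': 1.0048241408620269}
scene {'fx': 491.9007725704489, 'fy': 491.9007725704489, 'cx': 274.05602275502974, 'cy': 204.55760875485248, 'xyz': array([ 1.36555976, -0.49393722,  0.61870618]), 'attitude': array([-0.40590144,  0.74744167,  0.45506748, -0.26360683])}
side {'fx': 544.5212889525061, 'fy': 544.5212889525061, 'cx': 281.7061918884199, 'cy': 215.87502946004463, 'xyz': array([-0.08138368,  0.79955452,  0.7056884 ]), 'attitude': array([ 0.14484391, -0.23625087,  0.83765755, -0.47067569])}
wrist {'fx': 325.19226210127806, 'fy': 325.19226210127806, 'cx': 276.3123391190308, 'cy': 213.38994621878084, 'xyz': array([ 0.21976097, -0.59252039,  0.37324412]), 'attitude': array([ 0.12828982,  0.77039045, -0.61590166, -0.103467  ])}
0.0187
```

View pics/scene0.png

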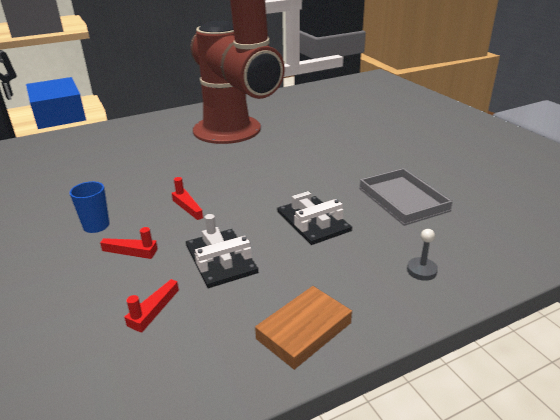

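View pics/side0.png

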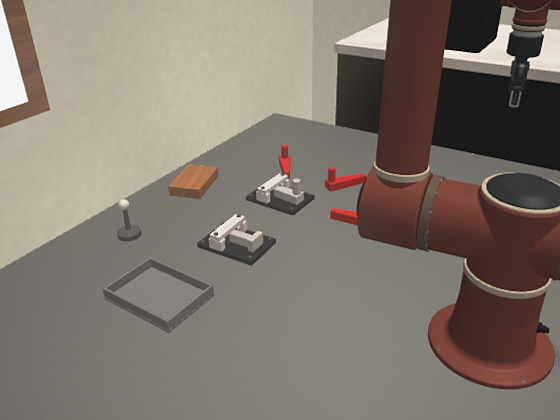

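View pics/wrist0.png

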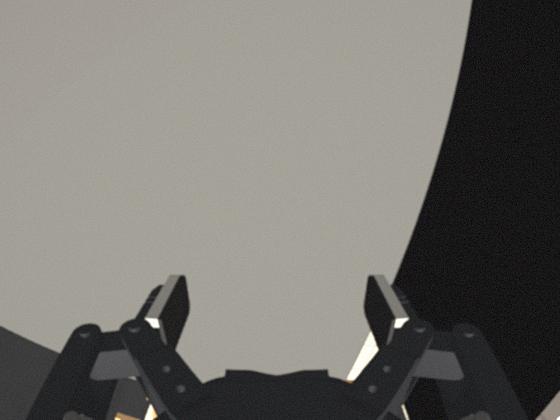

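The scene camera shows the wedge (grey knob) at about (210,225) in the clamp at (221,250). The key's clamp is at (315,215) and the tray at (405,195). There are red look-alikes at (187,197), (130,245) and (152,303). A small post with a ball on top at (425,250) is also a distractor. I choose the steel wedge at (210,225).

```bash
cat > h.py <<'E'
import numpy as np, cv2
from scipy.spatial.transform import Rotation as R
from plant import manip
def rot(q): return R.from_quat([q[1],q[2],q[3],q[0]]).as_matrix()
def ray(c,u,v):
    return rot(c['attitude'])@np.array([(u-c['cx'])/c['fx'],(v-c['cy'])/c['fy'],1.])
def onz(c,u,v,z):
    d=ray(c,u,v);o=np.array(c['xyz']);return o+d*(z-o[2])/d[2]
def proj(c,p):
    q=rot(c['attitude']).T@(np.asarray(p)-c['xyz']);return np.array([c['cx']+c['fx']*q[0]/q[2],c['cy']+c['fy']*q[1]/q[2]])
def tri(c1,p1,c2,p2):
    d1=ray(c1,*p1);d2=ray(c2,*p2);o1=np.array(c1['xyz']);o2=np.array(c2['xyz'])
    A=np.c_[d1,-d2];t=np.linalg.lstsq(A,o2-o1,rcond=None)[0]
    a=o1+t[0]*d1;b=o2+t[1]*d2;return (a+b)/2,np.linalg.norm(a-b)
E
python3 - <<'E'
from h import *
S=cv2.imread('pics/scene0.png');D=cv2.imread('pics/side0.png')
for cam in("scene","side"):
    for t in("wedge","clamp","tray","key"):
        for r in manip.cut_out(t,cam):
            print(cam,t,round(r['confidence'],2),r['rect'],int(r['pixels'].sum()))
            if t=='tray' and r['confidence']>.5: np.save(f'{cam}_tray.npy',r['pixels'])
a=cv2.resize(S[180:300,160:370],None,fx=3.8,fy=3.8,interpolation=cv2.INTER_CUBIC);cv2.imwrite('pics/sc_crop.png',a)
a=cv2.resize(D[160:270,190:350],None,fx=5,fy=5,interpolation=cv2.INTER_CUBIC);cv2.imwrite('pics/si_crop.png',a)
E
```

```text
scene wedge 0.96 [201.9, 217.1, 232.4, 269.7] 561
scene wedge 0.92 [123.7, 279.7, 177.0, 336.9] 1354
scene wedge 0.7 [101.5, 223.7, 157.6, 259.3] 1026
scene wedge 0.63 [175.9, 178.0, 202.3, 222.2] 592
scene clamp 0.95 [187.4, 229.2, 261.7, 289.3] 2478
scene tray 0.76 [359.7, 164.4, 450.6, 227.6] 3143
scene key 0.93 [291.3, 191.7, 331.9, 229.8] 462
side wedge 0.92 [272.7, 180.8, 303.8, 204.7] 424
side wedge 0.85 [325.0, 168.8, 365.8, 188.9] 493
side wedge 0.85 [332.1, 210.0, 354.1, 221.3] 276
side wedge 0.84 [281.1, 142.7, 291.4, 178.4] 269
side clamp 0.97 [247.2, 170.0, 311.8, 211.3] 1154
side tray 0.82 [99.8, 256.0, 214.6, 332.5] 4880
side key 0.7 [229.6, 228.4, 264.3, 252.7] 516
```

View pics/sc_crop.png

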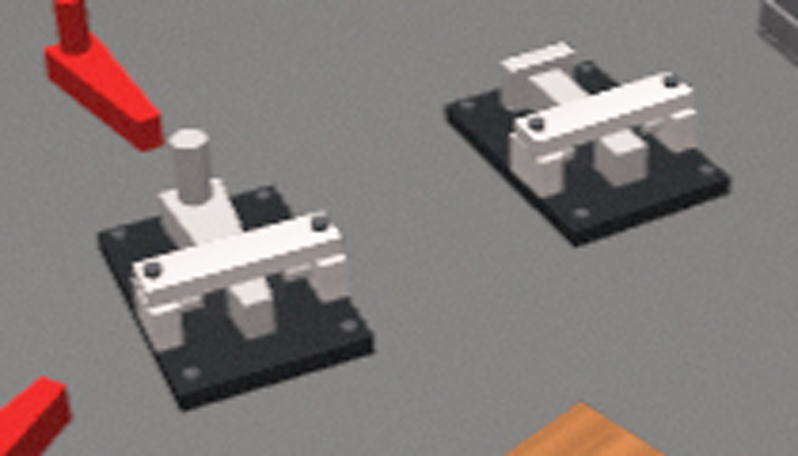

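View pics/si_crop.png

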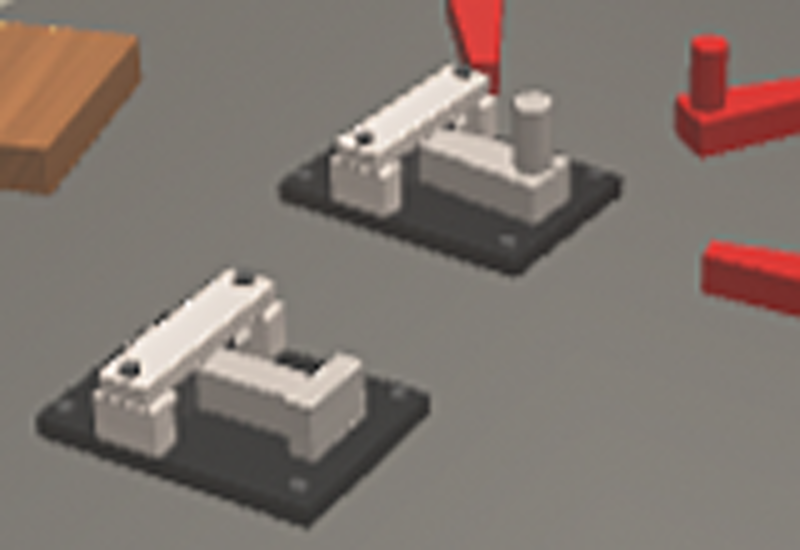

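The crops show that the grey wedge with the knob is the one at scene (209,216) and side (297,180). The key, with its low crosswise head, sits in the other clamp. Next I fit poses from the corners.

Run:
```python
from h import *
from scipy.optimize import least_squares
c1=manip.get_calibration('scene');c2=manip.get_calibration('side')
def fit(obs,x0):
    def f(p):
        c,s=np.cos(p[2]),np.sin(p[2]);r=[]
        for cam,P,uv in obs:
            w=[p[0]+c*P[0]-s*P[1],p[1]+s*P[0]+c*P[1],P[2]]
            r+=list(proj(cam,w)-uv)
        return np.array(r)
    s=least_squares(f,x0);return s.x,np.abs(s.fun).reshape(-1,2).round(1).tolist()
m=lambda *a:np.array(a)/1000
sc=lambda u,v:(160+u/3.8,180+v/3.8)
si=lambda u,v:(190+u/5,160+v/5)
kn,e=tri(c1,sc(188,138),c2,si(533,100));print('knob top',kn,e)
ob=[(c1,m(-95,-52,12),sc(100,235)),(c1,m(55,-52,12),sc(182,398)),(c1,m(55,52,12),sc(372,338)),(c1,m(-95,52,12),sc(272,188)),
(c2,m(-95,52,12),si(515,265)),(c2,m(-95,-52,12),si(620,180)),(c2,m(55,52,12),si(282,185)),
(c1,m(-72,0,72),sc(188,138)),(c2,m(-72,0,72),si(533,100))]
p,r=fit(ob,[.7,-.2,0]);print('clamp',p,r)
print('knob by fit',p[0]-.072*np.cos(p[2]),p[1]-.072*np.sin(p[2]))
ok=[(c1,m(-95,-52,12),sc(446,108)),(c1,m(55,-52,12),sc(577,235)),(c1,m(55,52,12),sc(729,182)),
(c2,m(-95,52,12),si(310,518)),(c2,m(-95,-52,12),si(430,400)),(c2,m(55,52,12),si(38,420))]
p,r=fit(ok,[.7,0,0]);print('keyclamp',p,r)
for cam,c in(('scene',c1),('side',c2)):
    M=np.load(f'{cam}_tray.npy').astype('uint8');k,_=cv2.findContours(M,0,2);k=max(k,key=cv2.contourArea);h=cv2.convexHull(k)
    print(cam,cv2.approxPolyDP(h,5,True).reshape(-1,2).tolist())
S=cv2.imread('pics/scene0.png');D=cv2.imread('pics/side0.png')
a=cv2.resize(S[160:240,350:460],None,fx=4,fy=4,interpolation=cv2.INTER_CUBIC)
b=cv2.resize(D[250:340,95:220],None,fx=3.2,fy=3.2,interpolation=cv2.INTER_CUBIC)
o=np.zeros((330,800,3),'uint8');o[:a.shape[0],:a.shape[1]]=a[:,:440];o[:b.shape[0],440-40+0:440-40+b.shape[1]]=b[:,:400] if False else b
cv2.imwrite('pics/tray.png',np.vstack([a,cv2.resize(b,(440,288))])[:600])
```

```text
knob top [ 0.55290107 -0.25219698  0.0713718 ] 0.0051084529487243025
clamp [ 0.62705168 -0.25431298 -0.03344595] [[1.8, 1.3], [1.2, 1.3], [0.3, 1.4], [0.5, 1.7], [1.4, 1.1], [0.8, 1.1], [2.4, 0.5], [0.6, 0.4], [1.6, 0.2]]
knob by fit 0.5550919500186757 -0.25190531663382526
keyclamp [ 0.59727437 -0.02029138  0.04127902] [[1.7, 1.6], [1.0, 1.9], [0.3, 2.6], [1.3, 1.8], [1.1, 1.4], [2.1, 0.3]]
scene [[360, 183], [403, 168], [451, 207], [404, 225]]
side [[103, 288], [150, 257], [210, 283], [213, 294], [165, 331], [107, 300]]
```

View pics/tray.png

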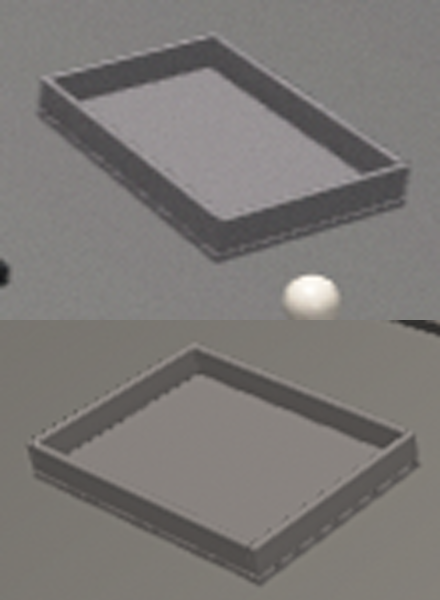

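Run:
```python
from h import *
from scipy.optimize import least_squares
c1=manip.get_calibration('scene');c2=manip.get_calibration('side')
m=lambda *a:np.array(a)/1000
ob=[(c1,m(-90,-65,28),(360.5,180)),(c1,m(90,-65,28),(405,215.5)),(c1,m(90,65,28),(452,201.3)),(c1,m(-90,65,28),(403,169.5)),
(c2,m(-90,65,28),(168.3,321.3)),(c2,m(90,-65,28),(151,258.8)),(c2,m(90,65,28),(104.9,289.1)),(c2,m(-90,-65,28),(212.3,285.9))]
def f(p):
    c,s=np.cos(p[2]),np.sin(p[2]);r=[]
    for cam,P,uv in ob: r+=list(proj(cam,[p[0]+c*P[0]-s*P[1],p[1]+s*P[0]+c*P[1],P[2]])-uv)
    return np.array(r)
s=least_squares(f,[.6,.2,0]);print(s.x,s.fun.reshape(-1,2).round(1).tolist())
s=manip.state();print(s['tool_pos'],rot(s['tool_rot']).round(3).tolist(),s['joint_pos'])
```

```text
[ 0.6002339   0.20997841 -0.03818218] [[-2.4, -1.8], [-1.6, -1.2], [-1.2, -1.1], [-1.2, -2.5], [-1.9, 0.4], [-1.7, -2.2], [-3.4, -0.8], [0.3, -1.2]]
[ 0.13752071 -0.60967929  0.23130528] [[0.975, 0.22, 0.0], [0.22, -0.975, -0.0], [0.0, 0.0, -1.0]] [-1.46795140e+00  5.27227270e-02  1.61287357e+00  7.62206826e-06
  1.47598576e+00 -1.18998617e-01]
```

Tray fit: (0.600, 0.210), yaw −0.04. Clamp fit: (0.627, −0.254), yaw −0.033, with the knob at about (0.554, −0.252) and its top at 71 mm where 72 is expected. I'll go above the knob, then turn the jaws along the clamp's x.

```bash
python3 -m creep '[[0,0,0,0.015,-0.008,0,1],[0,0,0,0.033,-0.0175,0,1],[0,0,0,0.033,-0.0175,0,1],[0,0,0,0.033,-0.0175,0,1],[0,0,0,0.033,-0.0175,0,1],[0,0,0,0.033,-0.0175,0,1],[0,0,0,0.033,-0.0175,0,1],[0,0,0,0.033,-0.0175,0,1],[0,0,0,0.033,-0.0175,0,1],[0,0,0,0.033,-0.0175,0,1],[0,0,0,0.033,-0.0175,0,1],[0,0,0,0.033,-0.0175,0,1],[0,0,0,0.033,-0.0175,0,1],[0,0,0,0.033,-0.0175,0,1],[0,0,0,0.033,-0.0175,0,1],[0,0,0,0.008,-0.003,0,1]]'
python3 -m creep '[[0,0,-4,0,0,0,1],[0,0,-5,0,0,0,1],[0,0,-5,0,0,0,1],[0,0,-5,0,0,0,1],[0,0,-5,0,0,0,1],[0,0,-5,0,0,0,1],[0,0,-5,0,0,0,1],[0,0,-5,0,0,0,1],[0,0,-5,0,0,0,1],[0,0,-5,0,0,0,1],[0,0,-5,0,0,0,1],[0,0,-5,0,0,0,0.6],[0,0,-5,0,0,0,0.6],[0,0,-5,0,0,0,0.6],[0,0,-5,0,0,0,0.6],[0,0,-1.4,0,0,0,0.6],[0,0,0,0,0,0,0.6],[0,0,0,0,0,0,0.6]]'
python3 - <<'E'
from h import *
s=manip.state();c=manip.get_calibration('wrist');im=manip.grab_frame('wrist');cv2.imwrite('pics/w1.png',im)
print(s['time'],s['tool_pos'],rot(s['tool_rot']).round(3).tolist(),s['joint_pos'].round(2),s['contact_force'],s['gripper_width'],c)
E
```

```text
time: 1.88
tool_pos: [0.5573, -0.2486, 0.2314]
tool_rot: [-0.001, 0.994, 0.113, 0.001]
contact_force: [-0.8, -0.8, 0.9]
gripper_width: 1.004
time: 3.38
tool_pos: [0.5542, -0.253, 0.2314]
tool_rot: [-0.0, 0.719, 0.695, 0.0]
contact_force: [-0.4, -1.1, 0.1]
gripper_width: 0.596
3.3833 [ 0.5541645  -0.25303398  0.23136787] [[0.035, 0.999, 0.0], [0.999, -0.035, 0.0], [0.0, 0.0, -1.0]] [-0.55  0.02  1.65  0.    1.48 -0.52] [-0.36967074 -1.14223008  0.05988996] 0.5959271155974004 {'fx': 325.19226210127806, 'fy': 325.19226210127806, 'cx': 276.3123391190308, 'cy': 213.38994621878084, 'xyz': array([ 0.55755834, -0.17074628,  0.37424682]), 'attitude': array([ 0.16490981,  0.98615612, -0.01710101, -0.00290135])}
```

View pics/w1.png

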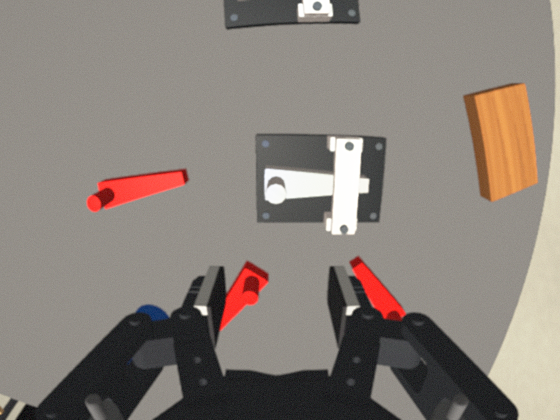

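The wrist picture shows the wedge's knob top at (276,187), the bridge at (346,185) and the base corners at about (258,136), (384,138), (257,222) and (379,222). There are red look-alikes at (95,200), (252,288) and (390,300).

```bash
cat >> h.py <<'E'
def fray(c,u,v):
    x,y=u-c['cx'],v-c['cy'];r=np.hypot(x,y);t=r/c['fx'];d=np.array([np.sin(t)*x/r,np.sin(t)*y/r,np.cos(t)]);return rot(c['attitude'])@d
def fonz(c,u,v,z):
    d=fray(c,u,v);o=np.array(c['xyz']);return o+d*(z-o[2])/d[2]
E
python3 - <<'E'
from h import *
c=manip.get_calibration('wrist');I=cv2.imread('pics/w1.png')
cv2.imwrite('pics/w1c.png',cv2.resize(I[115:315,220:410],None,fx=4,fy=3,interpolation=cv2.INTER_CUBIC))
print('knob',fonz(c,276,187,.072))
for p in((258,136),(384,138),(257,222),(379,222)):print(fonz(c,*p,.012))
for p in((252,290),(258,262),(90,202),(186,178)):print('red',fonz(c,*p,.022))
E
```

```text
knob [ 0.55458679 -0.24800082  0.072     ]
[ 0.53607366 -0.20393008  0.012     ]
[ 0.6801312  -0.20803262  0.012     ]
[ 0.52989666 -0.30541422  0.012     ]
[ 0.67916343 -0.31092185  0.012     ]
red [ 0.51883133 -0.39409706  0.022     ]
red [ 0.52890832 -0.35377061  0.022     ]
red [ 0.31682114 -0.26843856  0.022     ]
red [ 0.45222123 -0.24587403  0.022     ]
```

View pics/w1c.png

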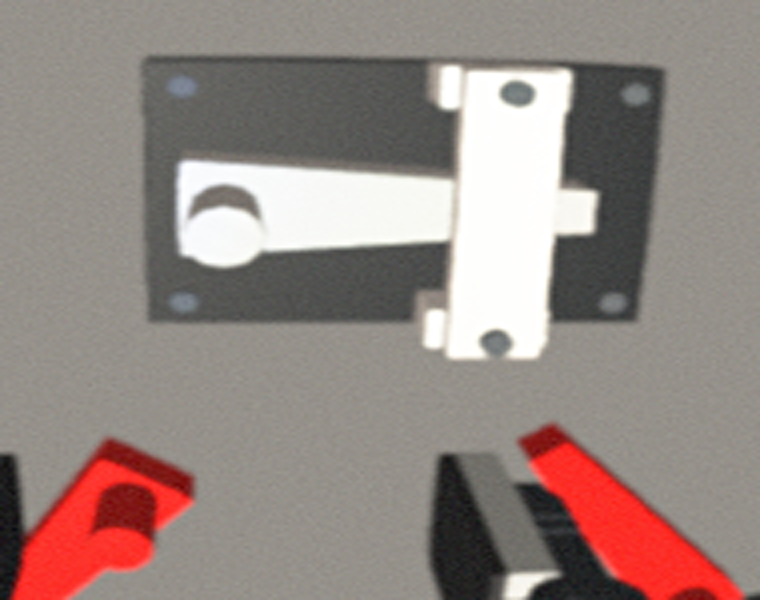

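Run:
```python
from h import *
c=manip.get_calibration('wrist')
print('knob',fonz(c,276.2,193.5,.072))
P=[fonz(c,*p,.012) for p in((255.5,134),(386.3,137.7),(257.5,222.3),(379.3,221.7))]
for p in P:print(p)
print('base centre',np.mean(P,0))
```

```text
knob [ 0.55455479 -0.25447341  0.072     ]
[ 0.53339778 -0.20156094  0.012     ]
[ 0.68296882 -0.20763568  0.012     ]
[ 0.53047227 -0.3058151   0.012     ]
[ 0.67952785 -0.31054218  0.012     ]
base centre [ 0.60659168 -0.25638848  0.012     ]
```

The wrist fit puts the clamp at (0.6266, −0.257) with yaw −0.036 and the knob at (0.5547, −0.254). This agrees with the other views to 2–3 mm. Next I descend and grip.

```bash
python3 -m creep '[[0,0,0,0,0,0.02,0.6],[0,0,0,0,0,0.025,0.6],[0,0,0,0,0,0.025,0.6],[0,0,0,0,0,0.025,0.6],[0,0,0,0,0,0.025,0.6],[0,0,0,0,0,0.02,0.6],[0,0,0,0,0,0.015,0.6],[0,0,0,0,0,0.015,0.6],[0,0,0,0,0,0.01,0.6],[0,0,0,0,0,0.01,0.6],[0,0,0,0,0,0,0.6],[0,0,0,0,0,0,0.6]]'
python3 - <<'E'
from h import *
im=manip.grab_frame('wrist');cv2.imwrite('pics/w2.png',im)
im=manip.grab_frame('side');cv2.imwrite('pics/s2.png',cv2.resize(im[100:270,200:400],None,fx=3.5,fy=3.5))
E
```

```text
time: 4.43
tool_pos: [0.5542, -0.2532, 0.0411]
tool_rot: [-0.0, 0.719, 0.695, -0.0]
contact_force: [0.1, 0.8, -0.9]
gripper_width: 0.598
```

View pics/w2.png

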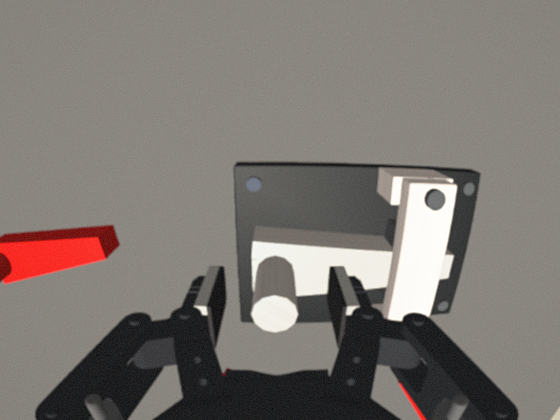

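View pics/s2.png

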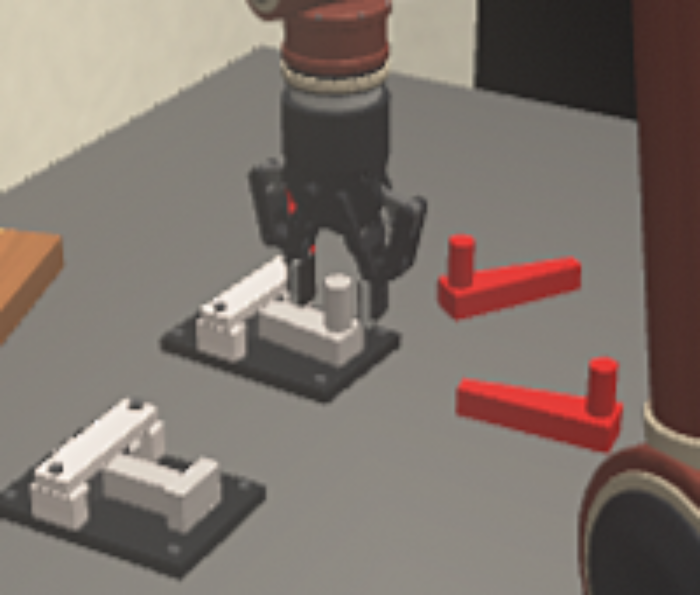

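The fingers straddle the knob: wrist picture, knob top (275,313), pads at about x = 212 and 338. I'll check the y offset, since side and depth cues are weak.

Run:
```python
from h import *
c=manip.get_calibration('wrist')
for v in(311,313,315):print('knob',fonz(c,275,v,.072))
print(manip.state()['tool_pos'])
```

```text
knob [ 0.55494434 -0.25425971  0.072     ]
knob [ 0.55490638 -0.25533507  0.072     ]
knob [ 0.55486807 -0.2564203   0.072     ]
[ 0.55504344 -0.25371205  0.04246919]
```

```bash
python3 -m creep '[[0,0,0,-0.0015,0,0,0.4],[0,0,0,0,0,0,0.2],[0,0,0,0,0,0,0],[0,0,0,0,0,0,0],[0,0,0,0,0,0,0],[0,0,0,0,0,0,0],[0,0,0,0,0,0,0],[0,0,0,0,0,0,0],[0,0,0,0,0,0,0],[0,0,0,0,0,0,0]]'
```

```text
time: 5.37
tool_pos: [0.5533, -0.2552, 0.0425]
tool_rot: [-0.001, 0.719, 0.695, -0.001]
contact_force: [-6.1, 0.4, 6.0]
gripper_width: 0.218
```

Gripped: opening 0.218, about the 20 mm of the knob. Now I rock left, which is tool +x.

```bash
python3 -m creep '[[0,0,0,0.002,0,0,0],[0,0,0,0.002,0,0,0],[0,0,0,0.002,-0.0005,0,0],[0,0,0,0.002,-0.0005,0,0],[0,0,0,0.002,-0.0005,0,0],[0,0,0,0.001,-0.0005,0,0],[0,0,0,0,0,0,0],[0,0,0,0,0,0,0],[0,0,0,0,0,0,0]]'
python3 - <<'E'
from h import *
s=manip.state();c=manip.get_calibration('wrist')
im=manip.grab_frame('wrist');cv2.imwrite('pics/w3.png',im);print(s['tool_pos'],s['contact_force'],s['ft_torque'])
E
```

```text
time: 6.12
tool_pos: [0.5533, -0.2477, 0.0431]
tool_rot: [0.004, 0.719, 0.695, -0.002]
contact_force: [-1.8, -11.0, 0.3]
gripper_width: 0.213
[ 0.55331425 -0.24768757  0.04306636] [ -1.7612749  -10.95935042   0.25064061] [-1.75694249  0.31977486 -0.15788106]
```

View pics/w3.png

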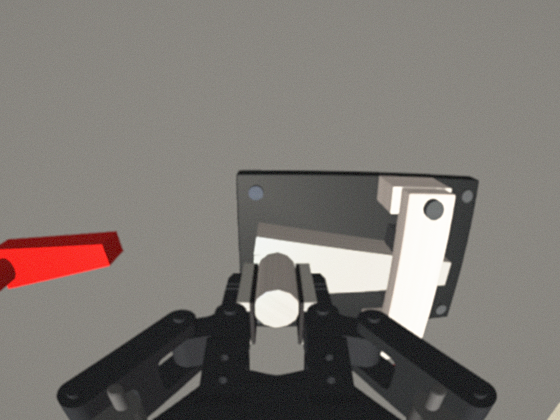

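The TCP has gone left 7.5 mm and the wedge has visibly turned (its edge slope went from about 2.5° to 6°). I'll go a bit further for margin while drawing back slightly.

```bash
python3 -m creep '[[0,0,0,0.0015,-0.001,0,0],[0,0,0,0.0015,-0.001,0,0],[0,0,0,0.0015,-0.001,0,0],[0,0,0,0,-0.001,0,0],[0,0,0,0,0,0,0],[0,0,0,0,0,0,0],[0,0,0,0,0,0,0]]'
python3 - <<'E'
from h import *
s=manip.state();c=manip.get_calibration('wrist')
im=manip.grab_frame('wrist');cv2.imwrite('pics/w4.png',im);print(s['tool_pos'],s['contact_force'],s['ft_torque'])
E
```

```text
time: 6.75
tool_pos: [0.5531, -0.2445, 0.0432]
tool_rot: [0.009, 0.719, 0.695, 0.0]
contact_force: [14.8, -15.2, -11.6]
gripper_width: 0.216
[ 0.55307301 -0.24446385  0.04323058] [ 14.78609686 -15.24996274 -11.61194879] [-2.53062215 -1.652396   -0.33051181]
```

View pics/w4.png

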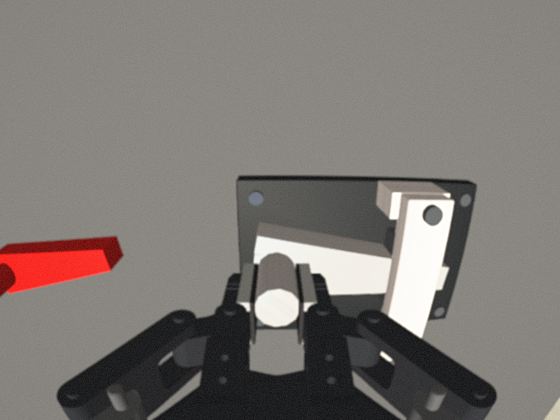

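Now about 10.7 mm left and clearly turned (edge slope about 8°). Now I rock right, still drawing gently.

```bash
python3 -m creep '[[0,0,0,-0.002,0,0,0],[0,0,0,-0.002,0,0,0],[0,0,0,-0.002,-0.0005,0,0],[0,0,0,-0.002,-0.0005,0,0],[0,0,0,-0.002,-0.0005,0,0],[0,0,0,-0.002,-0.0005,0,0],[0,0,0,-0.002,-0.0005,0,0],[0,0,0,-0.002,-0.0005,0,0],[0,0,0,-0.002,0,0,0],[0,0,0,-0.002,0,0,0],[0,0,0,-0.002,0,0,0],[0,0,0,-0.002,0,0,0],[0,0,0,0,0,0,0],[0,0,0,0,0,0,0],[0,0,0,0,0,0,0]]'
python3 - <<'E'
from h import *
s=manip.state();c=manip.get_calibration('wrist')
im=manip.grab_frame('wrist');cv2.imwrite('pics/w5.png',im);print(s['tool_pos'],s['contact_force'],s['ft_torque'])
E
```

```text
time: 8.05
tool_pos: [0.5503, -0.259, 0.0429]
tool_rot: [0.002, 0.718, 0.696, 0.006]
contact_force: [15.4, 13.7, -1.1]
gripper_width: 0.211
[ 0.55028214 -0.25903285  0.04292706] [15.40646487 13.70927298 -1.05977659] [ 2.4435343 -2.5276683  0.698605 ]
```

View pics/w5.png

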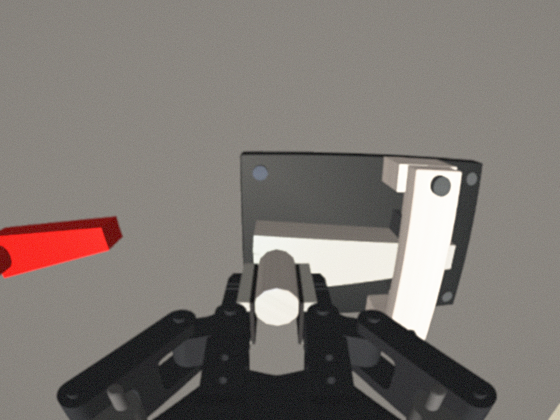

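The TCP is only about 4 mm right of the start, with some give in the arm, so I continue right.

```bash
python3 -m creep '[[0,0,0,-0.002,0,0,0],[0,0,0,-0.002,-0.0005,0,0],[0,0,0,-0.002,-0.0005,0,0],[0,0,0,-0.002,-0.0005,0,0],[0,0,0,-0.001,-0.0005,0,0],[0,0,0,0,0,0,0],[0,0,0,0,0,0,0],[0,0,0,0,0,0,0]]'
python3 - <<'E'
from h import *
s=manip.state();c=manip.get_calibration('wrist')
im=manip.grab_frame('wrist');cv2.imwrite('pics/w6.png',im);print(s['tool_pos'],s['contact_force'],s['ft_torque'])
E
```

```text
time: 8.77
tool_pos: [0.5495, -0.2669, 0.043]
tool_rot: [0.002, 0.719, 0.695, 0.008]
contact_force: [21.7, 17.0, -3.1]
gripper_width: 0.211
[ 0.54946125 -0.26686644  0.04298895] [21.71177235 17.03133455 -3.14454536] [ 2.88999146 -3.23583888  0.31669192]
```

View pics/w6.png

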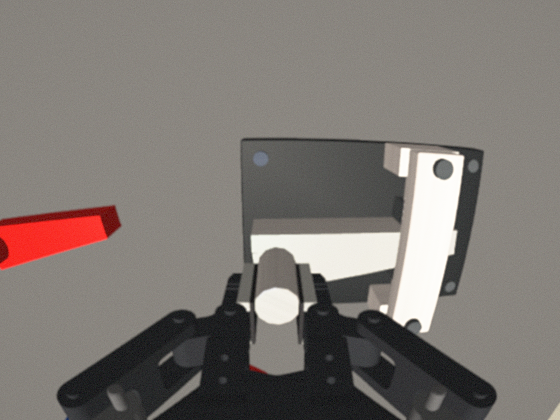

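Run:
```python
from h import *
c=manip.get_calibration('wrist');I=cv2.imread('pics/w6.png')
cv2.imwrite('pics/w6c.png',cv2.resize(I[130:330,235:490],None,fx=3,fy=3,interpolation=cv2.INTER_CUBIC))
print(c['xyz'],c['attitude'],manip.state()['time'])
```

```text
[ 0.55050271 -0.18571274  0.18659182] [ 0.16090431  0.98680285 -0.01752026  0.00479294] 8.8167
```

View pics/w6c.png

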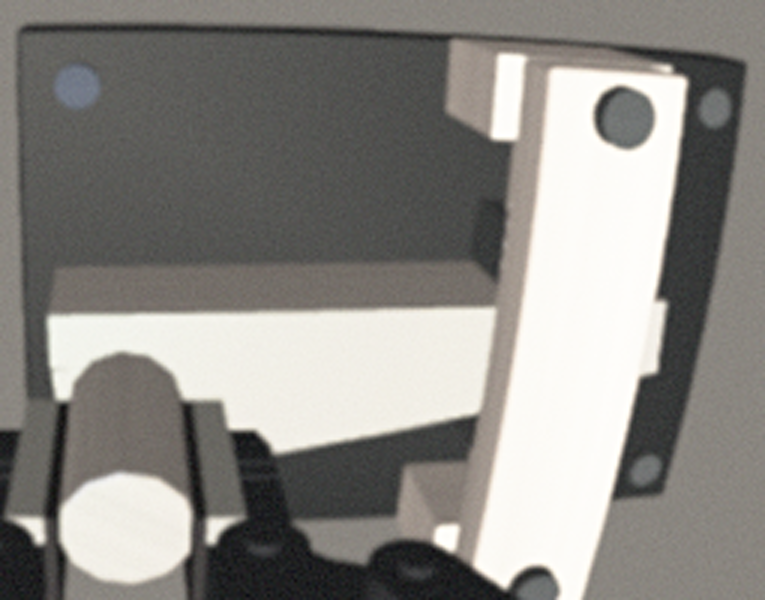

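Run:
```python
from h import *
c=manip.get_calibration('wrist')
def a(p,q,z):
    P=fonz(c,235+p[0]/3,130+p[1]/3,z);Q=fonz(c,235+q[0]/3,130+q[1]/3,z);d=Q-P;return np.arctan2(d[1],d[0]),P,Q
L=a((48,316),(495,308),.034);Rr=a((278,455),(478,413),.034);print(L,Rr,'wedge yaw',(L[0]+Rr[0])/2)
B=a((22,30),(742,62),.012);print('clamp yaw',B[0])
p=L[1];w=(L[0]+Rr[0])/2;print('origin est',p[:2]+np.array([[np.cos(w),-np.sin(w)],[np.sin(w),np.cos(w)]])@[.012,-.0175])
```

```text
(np.float64(-0.027237678102575474), array([ 0.53789095, -0.24809389,  0.034     ]), array([ 0.61694884, -0.25024778,  0.034     ])) (np.float64(0.15455930842354093), array([ 0.57790917, -0.2773069 ,  0.034     ]), array([ 0.61604736, -0.2713649 ,  0.034     ])) wedge yaw 0.06366081516048273
clamp yaw -0.0383717443087915
origin est [ 0.55097996 -0.26479503]
```

Measured: wedge yaw relative to the clamp is 0.10 rad, and its origin is about 10 mm right of the centre line and drawn back about 4 mm. Both steps are met. Now I draw it out while swinging back towards the centre.

```bash
python3 -m creep '[[0,0,0,0.001,-0.002,0,0],[0,0,0,0.002,-0.002,0,0],[0,0,0,0.002,-0.002,0,0],[0,0,0,0.002,-0.002,0,0],[0,0,0,0.002,-0.002,0,0],[0,0,0,0.002,-0.001,0,0],[0,0,0,0.002,-0.001,0,0],[0,0,0,0.002,-0.001,0,0],[0,0,0,0,0,0,0],[0,0,0,0,0,0,0]]'
```

```text
time: 9.65
tool_pos: [0.5319, -0.2568, 0.0429]
tool_rot: [0.002, 0.719, 0.695, 0.001]
contact_force: [3.4, 2.0, 3.3]
gripper_width: 0.213
```

It is loose: 22 mm back and the force is down to 3 N. I draw it on straight, then look.

```bash
python3 -m creep '[[0,0,0,0.0005,-0.004,0,0],[0,0,0,0.0005,-0.005,0,0],[0,0,0,0.0005,-0.005,0,0],[0,0,0,0.0005,-0.005,0,0],[0,0,0,0,-0.005,0,0],[0,0,0,0,-0.005,0,0],[0,0,0,0,-0.005,0,0],[0,0,0,0,-0.005,0,0],[0,0,0,0,-0.004,0,0],[0,0,0,0,0,0,0],[0,0,0,0,0,0,0]]'
python3 - <<'E'
from h import *
s=manip.state();im=manip.grab_frame('wrist');cv2.imwrite('pics/w7.png',im);print(s['tool_pos'],s['contact_force'])
im=manip.grab_frame('side');cv2.imwrite('pics/s7.png',cv2.resize(im[100:270,200:400],None,fx=3.5,fy=3.5))
E
```

```text
time: 10.57
tool_pos: [0.4874, -0.2538, 0.0428]
tool_rot: [0.001, 0.719, 0.695, 0.0]
contact_force: [2.3, -0.0, 8.1]
gripper_width: 0.216
[ 0.48737201 -0.25383531  0.04275002] [ 2.31333913e+00 -5.55385230e-03  8.05407133e+00]
```

View pics/w7.png

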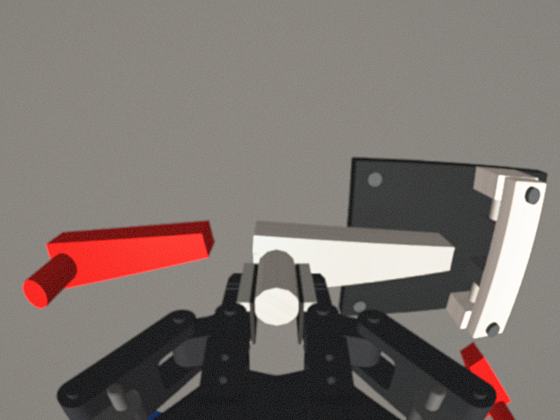

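View pics/s7.png

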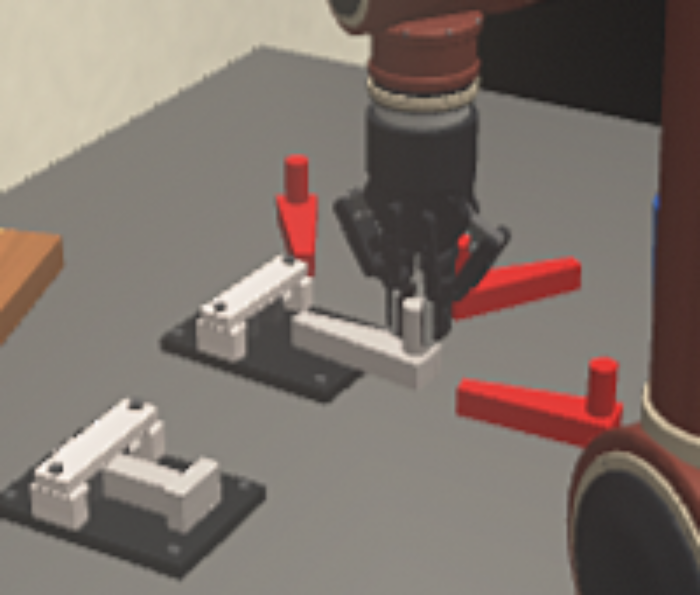

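The wedge is clear of the bridge: its tip is at (452,245) in the wrist view, with the bridge beyond 475. I lift it slowly and check.

```bash
python3 -m creep '[[0,0,0,0,0,-0.002,0],[0,0,0,0,0,-0.004,0],[0,0,0,0,0,-0.006,0],[0,0,0,0,0,-0.01,0],[0,0,0,0,0,-0.014,0],[0,0,0,0,0,-0.016,0],[0,0,0,0,0,-0.016,0],[0,0,0,0,0,-0.016,0],[0,0,0,0,0,-0.014,0],[0,0,0,0,0,-0.01,0],[0,0,0,0,0,-0.006,0],[0,0,0,0,0,-0.003,0],[0,0,0,0,0,0,0],[0,0,0,0,0,0,0]]'
python3 - <<'E'
from h import *
s=manip.state();im=manip.grab_frame('wrist');cv2.imwrite('pics/w8.png',im);print(s['tool_pos'],s['contact_force'])
im=manip.grab_frame('side');cv2.imwrite('pics/s8.png',cv2.resize(im[60:270,200:420],None,fx=2.8,fy=2.8))
E
```

```text
time: 11.83
tool_pos: [0.4867, -0.2527, 0.1574]
tool_rot: [-0.001, 0.719, 0.695, -0.0]
contact_force: [-0.0, 0.2, -3.4]
gripper_width: 0.214
[ 0.48671446 -0.25271712  0.15740806] [-0.03844097  0.1971226  -3.42489429]
```

View pics/w8.png

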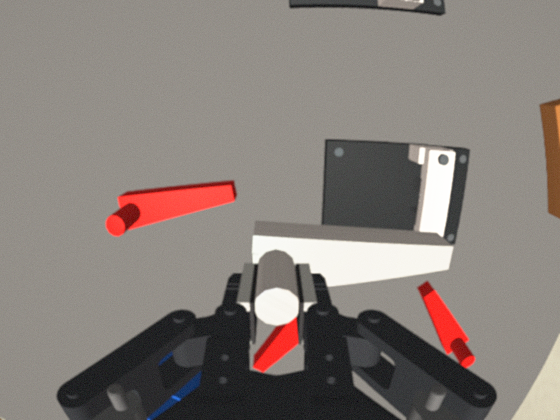

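View pics/s8.png

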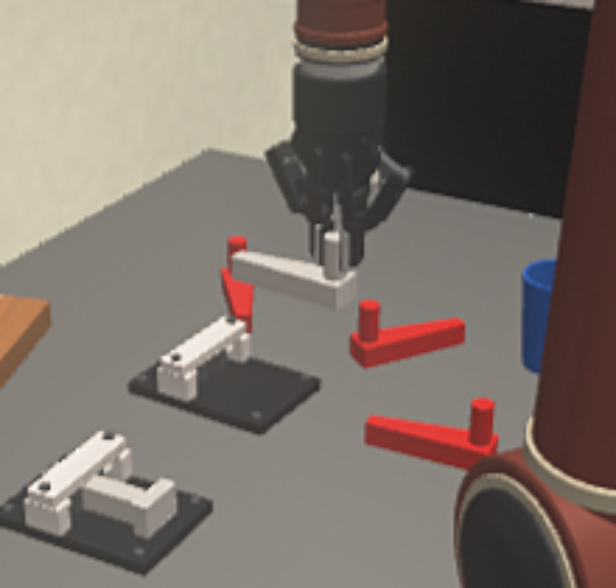

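The wedge is held level and its tilt has not changed. I carry it over to the tray with smooth ramps.

```bash
python3 -m creep '[[0,0,0,0.006,0.0007,0,0],[0,0,0,0.012,0.0015,0,0],[0,0,0,0.018,0.0022,0,0],[0,0,0,0.023,0.0029,0,0],[0,0,0,0.025,0.0031,0,0],[0,0,0,0.025,0.0031,0,0],[0,0,0,0.025,0.0031,0,0],[0,0,0,0.025,0.0031,0,0],[0,0,0,0.025,0.0031,0,0],[0,0,0,0.025,0.0031,0,0],[0,0,0,0.025,0.0031,0,0],[0,0,0,0.025,0.0031,0,0],[0,0,0,0.025,0.0031,0,0],[0,0,0,0.025,0.0031,0,0],[0,0,0,0.025,0.0031,0,0],[0,0,0,0.025,0.0031,0,0],[0,0,0,0.025,0.0031,0,0],[0,0,0,0.025,0.0031,0,0],[0,0,0,0.023,0.0029,0,0],[0,0,0,0.018,0.0022,0,0]]'
python3 -m creep '[[0,0,0,0.012,0.0015,0,0],[0,0,0,0.006,0.0007,0,0],[0,0,0,0,0,0,0],[0,0,0,0,0,0,0]]'
python3 - <<'E'
from h import *
s=manip.state();im=manip.grab_frame('wrist');cv2.imwrite('pics/w9.png',im);print(s['tool_pos'],rot(s['tool_rot']).round(3).tolist(),s['contact_force'])
im=manip.grab_frame('side');cv2.imwrite('pics/s9.png',im)
c=manip.get_calibration('wrist');print(c['xyz'],c['attitude'])
E
```

```text
time: 13.6
tool_pos: [0.557, 0.1977, 0.1579]
tool_rot: [-0.001, 0.718, 0.696, -0.0]
contact_force: [-0.5, -0.3, -2.9]
gripper_width: 0.208
time: 13.93
tool_pos: [0.5604, 0.2126, 0.1581]
tool_rot: [0.0, 0.719, 0.695, -0.0]
contact_force: [1.1, -0.5, -3.0]
gripper_width: 0.216
[0.560366   0.21259281 0.15807685] [[0.033, 0.999, -0.001], [0.999, -0.033, -0.001], [-0.001, -0.001, -1.0]] [ 1.05564351 -0.47416246 -2.98887078]
[0.56391596 0.29430401 0.301039  ] [ 0.16515195  0.98612132 -0.01674852 -0.00301172]
```

View pics/w9.png

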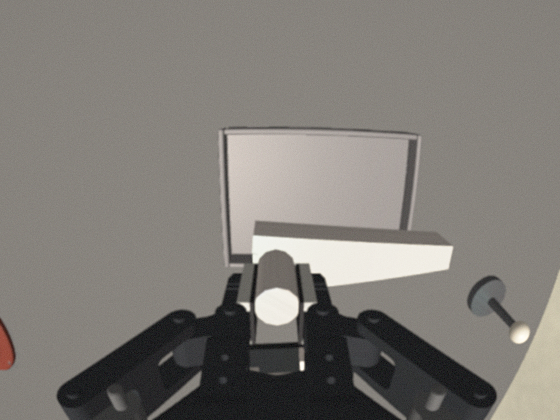

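View pics/s9.png

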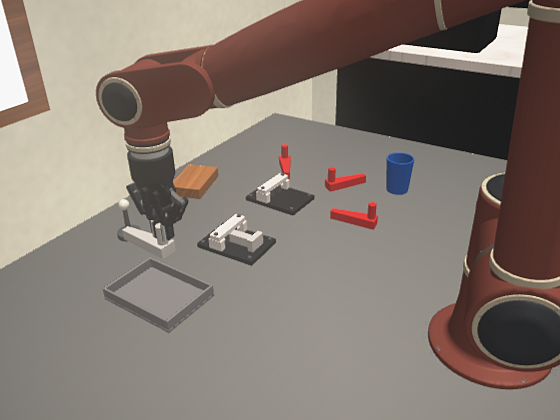

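The wrist view shows the tray rim corners at (220,129), (419,134) and (225,267). I use them to check the tray's position.

Run:
```python
from h import *
c=manip.get_calibration('wrist')
P=[fonz(c,*p,.028) for p in((220,129),(419,134),(225,267))]
for p in P: print(p)
# tray centre from the corner pair (far-left, far-right) and left pair
print('centre',(P[1]+P[2])/2, 'yaw',np.arctan2(*(P[1]-P[0])[[1,0]]))
```

```text
[0.51585608 0.27684359 0.028     ]
[0.68993725 0.27058504 0.028     ]
[0.50955273 0.14756526 0.028     ]
centre [0.59974499 0.20907515 0.028     ] yaw -0.03593643480959748
```

Tray centre is (0.600, 0.209), which agrees with the first fit. The knob at (0.560, 0.2126) leaves the wedge well inside, so I lower it.

```bash
python3 -m creep '[[0,0,0,0,0,0.005,0],[0,0,0,0,0,0.01,0],[0,0,0,0,0,0.014,0],[0,0,0,0,0,0.016,0],[0,0,0,0,0,0.016,0],[0,0,0,0,0,0.016,0],[0,0,0,0,0,0.014,0],[0,0,0,0,0,0.01,0],[0,0,0,0,0,0.006,0],[0,0,0,0,0,0.004,0],[0,0,0,0,0,0.003,0],[0,0,0,0,0,0.002,0],[0,0,0,0,0,0.001,0],[0,0,0,0,0,0,0],[0,0,0,0,0,0,0]]'
```

```text
time: 15.28
tool_pos: [0.5612, 0.213, 0.042]
tool_rot: [0.0, 0.719, 0.695, 0.001]
contact_force: [-0.1, -0.4, -2.4]
gripper_width: 0.213
```

```bash
python3 -m creep '[[0,0,0,0,0,0.001,0],[0,0,0,0,0,0.001,0],[0,0,0,0,0,0.001,0],[0,0,0,0,0,0.001,0],[0,0,0,0,0,0.001,0],[0,0,0,0,0,0,0],[0,0,0,0,0,0,0]]'
```

```text
time: 15.87
tool_pos: [0.5609, 0.2129, 0.0367]
tool_rot: [0.0, 0.719, 0.695, 0.0]
contact_force: [-1.7, -0.1, 1.4]
gripper_width: 0.214
```

```bash
python3 -m creep '[[0,0,0,0,0,0.0008,0],[0,0,0,0,0,0.0005,0],[0,0,0,0,0,0,0],[0,0,0,0,0,0,0]]'
python3 - <<'E'
from h import *
im=manip.grab_frame('side');cv2.imwrite('pics/s10.png',cv2.resize(im[200:350,80:240],None,fx=4,fy=4))
E
```

```text
time: 16.2
tool_pos: [0.5609, 0.2131, 0.036]
tool_rot: [0.0, 0.719, 0.695, 0.0]
contact_force: [-4.4, -0.3, 5.2]
gripper_width: 0.216
```

View pics/s10.png

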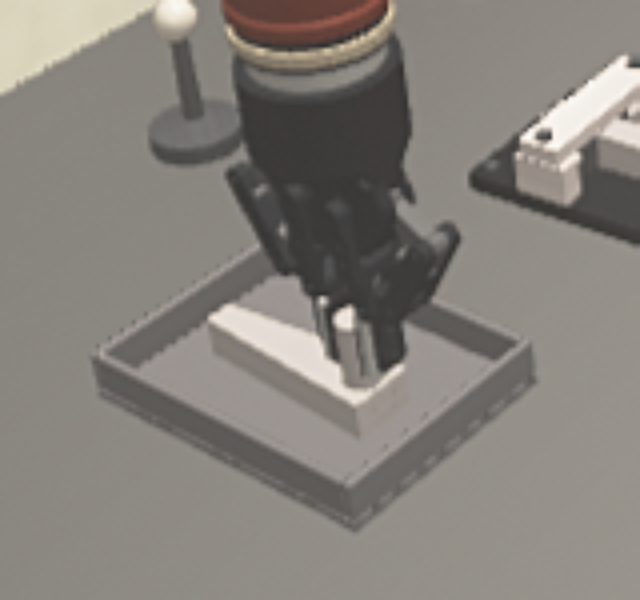

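The wedge is on the floor: TCP 36 mm as expected and 5 N upward. I open partly, then rise straight up.

```bash
python3 -m creep '[[0,0,0,0,0,0,0.26],[0,0,0,0,0,0,0.35],[0,0,0,0,0,0,0.45],[0,0,0,0,0,0,0.45],[0,0,0,0,0,0,0.45],[0,0,0,0,0,0,0.45],[0,0,0,0,0,-0.003,0.45],[0,0,0,0,0,-0.006,0.45],[0,0,0,0,0,-0.01,0.45],[0,0,0,0,0,-0.02,0.45],[0,0,0,0,0,-0.03,0.45],[0,0,0,0,0,-0.03,0.45],[0,0,0,0,0,-0.03,0.45],[0,0,0,0,0,-0.02,0.45],[0,0,0,0,0,-0.01,0.45],[0,0,0,0,0,0,0.45],[0,0,0,0,0,0,0.45]]'
python3 - <<'E'
from h import *
s=manip.state();print(s['tool_pos'],s['contact_force'],s['time'])
im=manip.grab_frame('side');cv2.imwrite('pics/s11.png',im)
im=manip.grab_frame('scene');cv2.imwrite('pics/sc11.png',im)
a=cv2.imread('pics/scene0.png')
print('key patch diff',np.abs(a[185:240,285:345].astype(int)-im[185:240,285:345]).mean())
for cam in('scene','side'):
    for t in('key','wedge'):
        for r in manip.cut_out(t,cam): print(cam,t,round(r['confidence'],2),r['rect'])
cv2.imwrite('pics/crop11.png',np.vstack([cv2.resize(im[150:240,260:470],(700,300)),cv2.resize(cv2.imread('pics/s11.png')[210:345,90:300],(467,300))[:, :467] if 0 else cv2.resize(cv2.imread('pics/s11.png')[220:340,60:340],(700,300))]))
E
```

```text
time: 17.67
tool_pos: [0.5607, 0.2128, 0.1942]
tool_rot: [0.0, 0.719, 0.695, 0.0]
contact_force: [0.7, -0.1, 0.7]
gripper_width: 0.448
[0.56065202 0.21279058 0.19416163] [ 0.7286499  -0.12961724  0.7021885 ] 17.6667
key patch diff 2.258989898989899
scene key 0.74 [291.2, 193.3, 332.8, 226.5]
scene wedge 0.85 [102.0, 225.9, 158.1, 257.3]
scene wedge 0.77 [390.1, 165.2, 423.4, 213.0]
scene wedge 0.69 [173.3, 177.3, 201.9, 221.2]
scene wedge 0.67 [121.4, 280.3, 175.7, 332.6]
side key 0.82 [228.7, 228.3, 262.7, 250.9]
side wedge 0.86 [129.9, 277.0, 182.2, 309.6]
side wedge 0.76 [328.9, 202.2, 378.0, 227.3]
side wedge 0.71 [323.5, 168.1, 366.6, 187.4]
```

View pics/crop11.png

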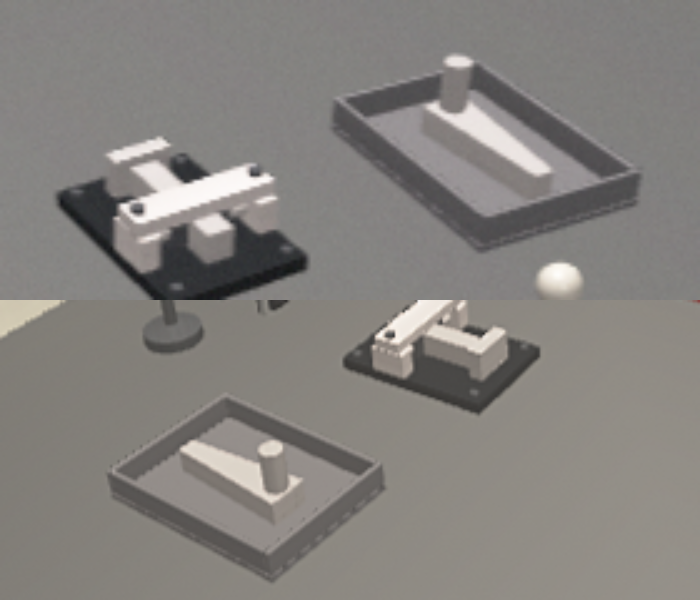

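The wedge lies flat in the tray with its knob up, inside the walls in both views. The key's outline is unchanged, and the gripper is clear at z = 0.19 m.

```bash
python3 -c "
from plant import manip
print(manip.job_done())"
```

```text
the job is handed in; nothing more can be done
None
```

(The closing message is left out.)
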